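# Turn the spice turntable to bring the red-lidded jar to the front

### The arm

A 6-joint arm with a two-finger parallel gripper is mounted at the origin on the work surface. World frame = base frame: x ahead of the robot, y to its left, z up, the work surface at z = 0. Lengths are in mm, angles in degrees, forces in N, time in s.
With the tool pointing down it reaches from about 350 to 850 mm from the base axis. Payload 8.1 kg.
Tool frame: the origin (TCP) lies at the very end of the fingers, on their centre line; the grasp point (between the pads) lies r.tcp_to_grasp behind it (r.tcp_to_grasp is the distance from the TCP to the grasp point, in mm); z points along the fingers, y is the line along which they close (so a half turn about z gives the same grasp; the last joint's range is limited). The gripper opens to 85 mm and grips with 20 to 120 N. Pads are 22 mm wide; open, the fingers measure 114 mm over their backs; the gripper's body (76 mm by 85 mm) begins 54 mm behind the grasp point. The pads swing forward as they close: fully open they stand 13 mm farther back than shut.
Start: joints at [72.112, 7.471, 85.268, -0, 87.261, -4.893], TCP at [134.894, 584.644, 231.292] pointing down, gripper open.
Joint ranges: [-169.43, 169.43], [-51.17, 129.36], [1.28, 143.12], [-76.62, 256.62], [0, 156.53], [-152.29, 152.29]. Speed limits (degrees/s): [136.94, 136.94, 159.86, 180, 180, 180].

### API

Orientations are given as [roll, pitch, yaw] about the fixed x, y, z axes, in that order (R = Rz(yaw) Ry(pitch) Rx(roll)).
In Python, from bench import r gives the robot as it stands.
- The arm moves only by the shell command python3 -m handwheel 'ROWS' [OPENING] [FORCE]. ROWS is JSON, a list of rows, each a list of 4 numbers: the shift along the tool's x, y, z in m, then the turn about the tool's z in degrees. A call has 1 to 10 rows; each row shifts and turns the commanded pose from where the row before left it, along the tool's axes as they then stand; what a row does not reach is not made up. A row lasts 1/10 s, in which the tool goes at most 50 mm and 8.59 degrees, less where a joint would pass 70% of its speed; a pose out of reach is approached as far as the arm can. A call is refused whole if a number of a shift passes 0.05 or a number of a turn 8.59, either way. A call with a gripper value outside its range is refused whole. OPENING is the finger opening in m, from 0 to 0.0854, set as the call begins (- or left out, the last holds). The fingers move at their own pace and stop on an object; FORCE is the grip in N (left out, the last holds). Time passes only in rows, so rows that do not move let the fingers close. It gives the time, the measured TCP pose, the force, the opening and the grip force at its end, in the units of the state.
- r.sense(): the state, without advancing time (a new reading comes with each control period).
- r.snapshot(name): name is "scene" or "top"; returns the picture (420x560x3 uint8, red, green, blue); there is no depth.
- r.camera_params(name): a dict with "fx", "fy", "cx", "cy" (pixels), "R" (3x3) and "t" (3): a world point X has camera coordinates R X + t. Camera axes: x right, y down, z forward; pixel columns grow to the right and rows downward; lengths in mm; the calibration is good to about 2 mm. A picture is of the moment at which its call begins. camera_params takes no time and is no camera call.
- r.hand_in(): hands the job in; it is judged then, once.
The state is a dict: "time": time; "joint_pos": joint angles; "qd": joint speeds; "joint_efforts": joint torques, N m; "tool_pos": TCP position; "tcp_rot": TCP orientation; "ft_force": force on the tool from outside, world axes, zero at the start; "wrist_torque": the same for the moment, N m; "finger_gap": finger opening in mm; "grip_force": force on a finger pad.
Only numpy, scipy, OpenCV 4.12 (cv2) and the standard library are available. Lean on these libraries where they do the work, as an engineer would, in place of code of your own. Each camera call takes 0.05 s, during which the arm holds its last target. There are 200 camera calls.

### The job

Push the rim of the wooden spice turntable round gently with your fingertips until the jar with the red lid stands at the very front, the side nearest the robot's edge of the bench and straight in front of the turntable's centre, then take your hand away. Do not touch, lift or tip any of the jars, and leave everything else on the bench where it is.

Things in the scene. Friction and masses are not known exactly. Their poses are not given: they have to be found in the camera images.
- turntable_axis (a point): Round wooden spice turntable with a cork liner and a dark rim, 276 mm across, on a low fixed foot. This point is the centre of its cork face, on the vertical axis it turns about, 26 mm above the bench; it does not turn. Raised rim wall round the edge: 8 mm thick (radius 130 to 138 mm), top 52 mm above the bench, broken by five finger notches, one every 72 degrees.
- notch (a point): Middle of one of the five notches in the rim, 134 mm from the axis, on the notch's floor 29 mm above the bench; it turns with the turntable. A notch is 64 mm wide along the rim; its ends are the upright ends of the 52 mm high rim wall, and a fingertip let down into the notch can push either end. A jar stands midway between each two notches, nearer the axis.
- turntable (a joint): Turning of the turntable, rad: 0 at the start of the run, growing counter-clockwise as seen from above. It turns without limit either way, needs a push of about 1 N at the rim, and stays where it is left, coasting only a few degrees.
- turntable_base: The turntable's fixed round foot. Origin on the bench on the turntable's axis. Its axes are the room's: -x points to the front (the bench edge on the robot's side), y along that edge.
- red_jar_mid (a point): THE MARKED ITEM: squat amber glass jar with a red lid, 52 mm across, 66 mm tall, loose on the turntable about 85 mm from its axis; the jar tops are 92 mm above the bench. This point is its centre, half-way up.
- green_jar_mid (a point): The same kind of jar with a green lid, loose on the turntable about 85 mm from its axis. Its centre, half-way up (33 mm). Bystander.
- black_jar_mid (a point): The same kind of jar with a black lid, loose on the turntable about 85 mm from its axis. Its centre, half-way up (33 mm). Bystander.
- white_jar_mid (a point): The same kind of jar with a white lid, loose on the turntable about 85 mm from its axis. Its centre, half-way up (33 mm). Bystander.
- yellow_jar_mid (a point): The same kind of jar with a yellow lid, loose on the turntable about 85 mm from its axis. Its centre, half-way up (33 mm). Bystander.
- mould: Bystander: yellow plastic pierogi mould, half-moon shaped, 120 mm wide, its hinged lid standing open, about 90 mm high. Origin at the middle of its hinge line, on the bench.
- measuring_cup: Bystander: glass measuring cup, 92 mm across, 105 mm tall, handle along its +y reaching 80 mm from its centre. Origin under its centre.
- ladle: Bystander: stainless ladle lying on the bench, bowl 86 mm across, highest point 51 mm, handle running 280 mm from the bowl's centre along its -x. Origin under the bowl.
- colander: Bystander: white enamel colander with blue rim and handles, 245 mm across, 300 mm over the two handles (along its x), 109 mm tall. Origin under its centre.
- brush: Bystander: silicone pastry brush lying flat, blue head at +x, wooden handle along -x, 210 mm long, 16 mm thick. Origin near the head, on the bench.
Not all that is in view belongs to the job. What is shaped like the part that bears green_jar_mid but pink is not meant. Leave any pink look-alike of the part that bears red_jar_mid alone.

How it is judged (in metres and radians):
On the way:
1. a fingertip pushes the turntable and it turns (contact force between the fingers and turntable above 0.3 N and (value of joint turntable above 0.1 rad or value of joint turntable below -0.1 rad)).
At the end, for the whole second after the job is handed in: The centre of the red-lidded jar is within 18 mm of the line running straight to the front from the turntable's axis, on the front side; the turntable is at rest; all five jars stand upright on it, 65 to 105 mm from its axis (y of red_jar_mid in the frame of turntable_base between -0.018 and 0.018 m and x of red_jar_mid in the frame of turntable_base below -0.05 m and velocity of joint turntable between -0.05 and 0.05 rad/s and angle between each of red_jar_mid, green_jar_mid, black_jar_mid, white_jar_mid, yellow_jar_mid's own z axis and vertical below 0.15 rad and horizontal distance between red_jar_mid and turntable_axis between 0.065 and 0.105 m and height (world z) of red_jar_mid between 0.052 and 0.066 m and horizontal distance between green_jar_mid and turntable_axis between 0.065 and 0.105 m and height (world z) of green_jar_mid between 0.052 and 0.066 m and horizontal distance between black_jar_mid and turntable_axis between 0.065 and 0.105 m and height (world z) of black_jar_mid between 0.052 and 0.066 m and horizontal distance between white_jar_mid and turntable_axis between 0.065 and 0.105 m and height (world z) of white_jar_mid between 0.052 and 0.066 m and horizontal distance between yellow_jar_mid and turntable_axis between 0.065 and 0.105 m and height (world z) of yellow_jar_mid between 0.052 and 0.066 m); the robot touches nothing.
It fails at once if a jar is touched by the robot (over 1.5 N) (contact force between any of the fingers, the arm and red_jar above 1.5 N or contact force between any of the fingers, the arm and green_jar above 1.5 N or contact force between any of the fingers, the arm and black_jar above 1.5 N or contact force between any of the fingers, the arm and white_jar above 1.5 N or contact force between any of the fingers, the arm and yellow_jar above 1.5 N).
It fails at once if a jar is lifted more than 10 mm (height (world z) of any of red_jar_mid, green_jar_mid, black_jar_mid, white_jar_mid, yellow_jar_mid above 0.069 m).
It fails at once if a jar is tipped (over 0.3 rad) (angle between any of red_jar_mid, green_jar_mid, black_jar_mid, white_jar_mid, yellow_jar_mid's own z axis and vertical above 0.3 rad).
It fails at once if the turntable is flung round (faster than 2.5 rad/s) (velocity of joint turntable above 2.5 rad/s or velocity of joint turntable below -2.5 rad/s).
It fails at once if something else on the bench is moved more than 20 mm (distance of any of mould, measuring_cup, ladle, colander, brush from where it was at the start of the episode above 0.02 m).
It also fails if it takes over 64 s, if anything falls off the work surface, if the arm or the gripper's body presses on something with over 40 N, if the wrist force passes 120 N, or if a joint passes its speed limit or range.

## Working session

There is one attempt and no reset: what is moved stays moved. The work goes in short steps, Python scripts to look and compute and a shell command to move; the robot and the scene stay as the last step left them, time stands still between calls to the robot, and variables do not carry over. Pictures are saved under pics/ and viewed, at most 10 in all, crops included, and the job is handed in when it is done.

```bash
mkdir -p pics; python3 - <<'E'
from bench import r
import cv2
for n in("top","scene"):
    im=r.snapshot(n); cv2.imwrite(f"pics/{n}0.png",im[:,:,::-1])
    p=r.camera_params(n); print(n,{k:(v if not hasattr(v,'tolist') else v.tolist()) for k,v in p.items()})
s=r.sense();print(s["time"],s["tool_pos"],s["tcp_rot"],s["finger_gap"],r.tcp_to_grasp)
E
```

```text
top {'fx': 436.0966870539453, 'fy': 436.0966870539453, 'cx': 289.22214369023726, 'cy': 211.5504249871161, 'R': [[0.0010648137700402446, -0.9999716051537344, -0.007460231759068101], [-0.988184321285958, 9.120115691776029e-05, -0.1532701498888788], [0.15326647818830297, 0.007535288223608482, -0.9881561648318253]], 't': [75.46533199472238, 551.8058045577257, 1085.5025892007761]}
scene {'fx': 542.6484323705355, 'fy': 542.6484323705355, 'cx': 269.1393350257811, 'cy': 204.79589273558096, 'R': [[-0.7807888333409787, 0.6246636776105664, 0.012809668382745677], [0.4458997413604424, 0.5714726467234653, -0.68890669520739], [-0.4376553648531273, -0.5321788270129879, -0.72473683340531]], 't': [391.45696847953246, -223.87098623324815, 1938.2308348391527]}
0.1 [134.74645278 584.17221023 230.32974221] [-1.79904843e+02 -8.68649927e-03  1.67005872e+02] 85.54974712028726 18.700000000000003
```

View pics/top0.png

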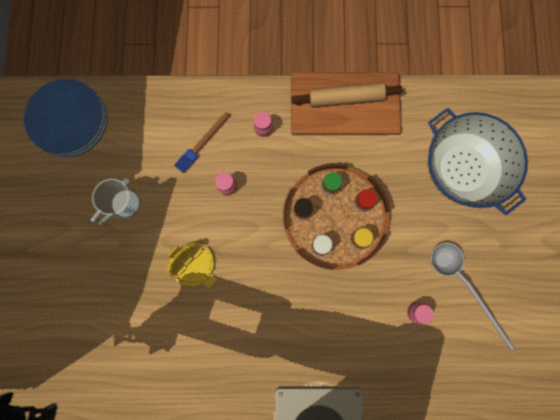

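View pics/scene0.png

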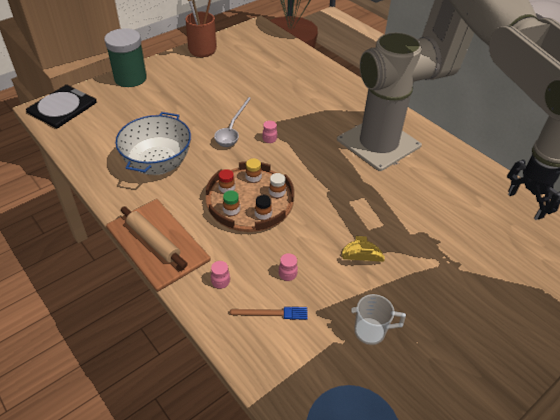

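The top view shows the turntable centred near (337,216), with red (368,198), green (333,182), black (304,208), white (322,244) and yellow (363,238) lids. The bench's front is toward the bottom of the picture. The pink jars are decoys away from the table. The scene view agrees.

```bash
cat > h.py <<'E'
from bench import r
import cv2, numpy as np
def ray(n,uv,z):
    p=r.camera_params(n);R=np.array(p["R"]);t=np.array(p["t"])
    d=R.T@np.array([(uv[0]-p["cx"])/p["fx"],(uv[1]-p["cy"])/p["fy"],1]);o=-R.T@t
    return (o+d*(z-o[2])/d[2])
def proj(n,X):
    p=r.camera_params(n);c=np.array(p["R"])@X+np.array(p["t"])
    return c[:2]/c[2]*p["fx"]+[p["cx"],p["cy"]]
def red(im):
    hsv=cv2.cvtColor(im,cv2.COLOR_RGB2HSV)
    m=((hsv[...,0]<6)|(hsv[...,0]>174))&(hsv[...,1]>190)&(hsv[...,2]>90)
    n,l,s,c=cv2.connectedComponentsWithStats(m.astype(np.uint8)); 
    return [(s[i,4],c[i].round(1)) for i in range(1,n) if s[i,4]>60]
E
python3 - <<'E'
from h import *
im=cv2.imread("pics/top0.png")[:,:,::-1].copy()
print("red comps",red(im))
lids=dict(red=(368,198),green=(333,182),black=(304,208),white=(322,244),yellow=(363,238))
P={k:ray("top",v,92)[:2] for k,v in lids.items()}
A=np.array(list(P.values()));M=np.c_[2*A,np.ones(5)];s=np.linalg.lstsq(M,(A**2).sum(1),rcond=None)[0];c=s[:2]
print("centre",c,"rad",np.sqrt(s[2]+c@c))
for k,v in P.items():print(k,v.round(),np.degrees(np.arctan2(*(v-c)[::-1])).round(1),np.hypot(*(v-c)).round(1))
# rectified overhead view of rim-top plane z=52, 1 px = 1 mm, image x=-y, image y=-x
src=np.float32([proj("top",np.array([c[0]+a,c[1]+b,52])) for a,b in((200,200),(200,-200),(-200,-200),(-200,200))])
H=cv2.getPerspectiveTransform(src,np.float32([[0,0],[400,0],[400,400],[0,400]]))
w=cv2.warpPerspective(im,H,(400,400))
cv2.circle(w,(200,200),138,(0,255,255),1)
cv2.imwrite("pics/rect.png",cv2.resize(w[:,:,::-1],(600,600)))
E
```

```text
red comps [(np.int32(264), array([366.7, 198.3]))]
centre [537.09677601 -45.22116515] rad 84.1738174287237
red [ 578. -120.] -61.3 85.4
green [619. -34.] 7.9 82.5
black [553.  39.] 79.3 85.5
white [464.  -5.] 151.1 83.6
yellow [ 479. -105.] -134.2 83.8
```

View pics/rect.png

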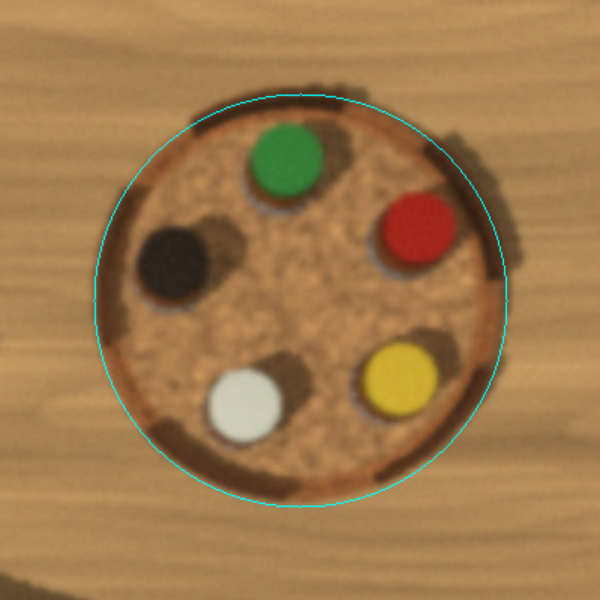

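```bash
R='-'; 
python3 -m handwheel '[[-0.0223,-0.0209,0,0],[-0.0223,-0.0209,0,0],[-0.0223,-0.0209,0,0],[-0.0223,-0.0209,0,0],[-0.0223,-0.0209,0,0],[-0.0223,-0.0209,0,0],[-0.0223,-0.0209,0,0],[-0.0223,-0.0209,0,0],[-0.0223,-0.0209,0,0],[-0.0223,-0.0209,0,0]]' 0 20
python3 -m handwheel '[[-0.0223,-0.0209,0,0],[-0.0223,-0.0209,0,0],[-0.0223,-0.0209,0,0],[-0.0223,-0.0209,0,0],[-0.0223,-0.0209,0,0],[-0.0223,-0.0209,0,0],[-0.0223,-0.0209,0,0],[-0.0223,-0.0209,0,0],[-0.0223,-0.0209,0,0],[-0.0223,-0.0209,0,0]]'
python3 -m handwheel '[[0,0,0,6.5],[0,0,0,6.5],[0,0,0,6.5],[0,0,0,6.5],[0,0,0,6.5],[0,0,0,6.5],[0,0,0,6.5],[0,0,0,6.5],[0,0,0,0],[0,0,0,0]]'
python3 - <<'E'
from h import *
s=r.sense();p=s["tool_pos"];c=np.array([537,-45]);d=p[:2]-c
print(s["time"],p,s["tcp_rot"],"phi,rad",np.degrees(np.arctan2(d[1],d[0])),np.hypot(*d))
im=r.snapshot("scene");u,v=proj("scene",np.array([537,-45,60])).astype(int)
cv2.imwrite("pics/s1.png",cv2.resize(im[max(0,v-130):v+70,u-130:u+137,::-1],(800,600)))
E
```

```text
time: 1.1
tool_pos: [305.5, 329.6, 230.9]
tcp_rot: [-180.0, -0.0, 167.0]
ft_force: [0.1, -0.1, -0.1]
finger_gap: 0.4
grip_force: 0.0
time: 2.1
tool_pos: [475.8, 75.9, 230.9]
tcp_rot: [-180.0, -0.0, 167.0]
ft_force: [0.1, 0.4, -0.1]
finger_gap: -0.1
grip_force: 0.0
time: 3.1
tool_pos: [475.3, 77.1, 231.0]
tcp_rot: [-180.0, -0.0, 115.2]
ft_force: [1.4, 0.2, 0.3]
finger_gap: -0.3
grip_force: 0.0
3.1 [475.29117754  77.06001105 230.98984342] [-1.79969306e+02 -1.30544296e-02  1.15197576e+02] phi,rad 116.81939664222169 136.77216480889052
```

View pics/s1.png

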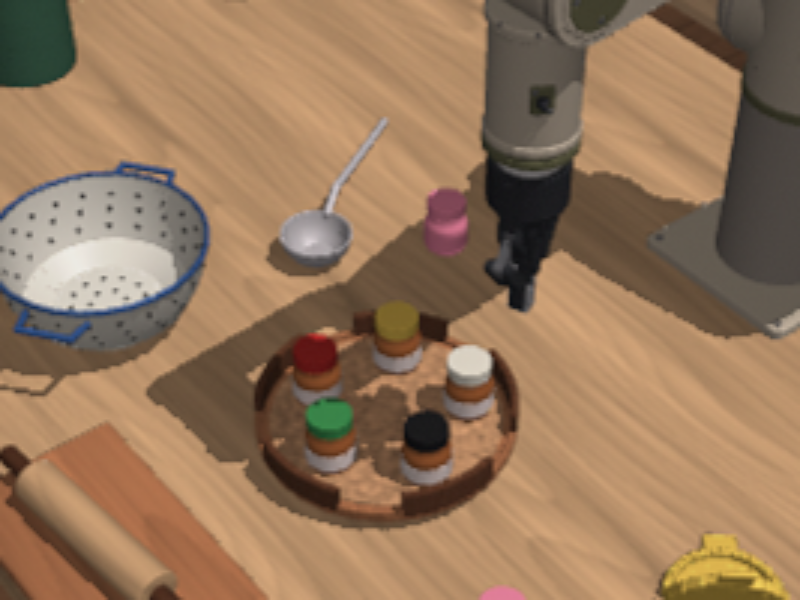

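The closed fingers hang above the notch between the white and black jars, which is near (500,450) in this crop. Next I lower them into it.

```bash
python3 -m handwheel '[[0,0,0.02,0],[0,0,0.02,0],[0,0,0.02,0],[0,0,0.02,0],[0,0,0.02,0],[0,0,0.02,0],[0,0,0.015,0],[0,0,0.01,0],[0,0,0,0],[0,0,0,0]]'
python3 -m handwheel '[[0,0,0.005,0],[0,0,0.005,0],[0,0,0.005,0],[0,0,0.005,0],[0,0,0.005,0],[0,0,0.005,0],[0,0,0.005,0],[0,0,0.005,0],[0,0,0.005,0],[0,0,0.004,0]]'
python3 - <<'E'
from h import *
im=r.snapshot("scene");u,v=proj("scene",np.array([537,-45,60])).astype(int)
cv2.imwrite("pics/s2.png",cv2.resize(im[v-90:v+60,u-100:u+100,::-1],(800,600)))
E
```

```text
time: 4.15
tool_pos: [475.7, 77.1, 86.7]
tcp_rot: [180.0, 0.0, 115.1]
ft_force: [0.1, 0.2, 0.4]
finger_gap: 0.3
grip_force: 0.0
time: 5.15
tool_pos: [475.3, 77.1, 36.7]
tcp_rot: [-180.0, -0.0, 115.0]
ft_force: [0.2, 0.2, -0.2]
finger_gap: 0.0
grip_force: 0.0
```

View pics/s2.png

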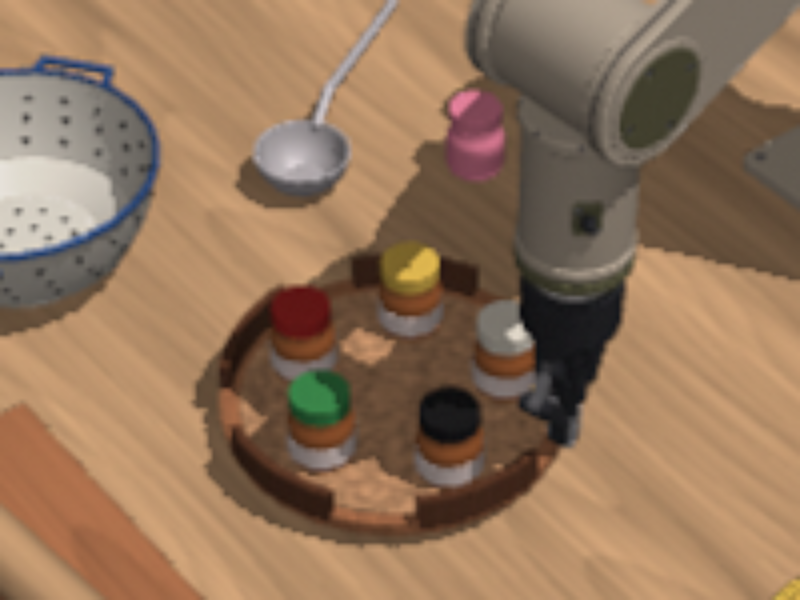

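The fingertip at (568,435) stands in the notch beside the rim wall, clear of the white and black jars. I start the push round the arc, along tool +y with the tool turning.

```bash
python3 -m handwheel '[[0,0.003,0,1.3],[0,0.004,0,1.7],[0,0.004,0,1.7],[0,0.004,0,1.7],[0,0.005,0,2.1],[0,0.006,0,2.5],[0,0.006,0,2.5],[0,0.007,0,2.9],[0,0.007,0,2.9],[0,0.007,0,2.9]]'
python3 - <<'E'
from h import *
s=r.sense();p=s["tool_pos"];c=np.array([537,-45]);d=p[:2]-c
print(s["time"],p,s["tcp_rot"],"phi,rad",np.degrees(np.arctan2(d[1],d[0])),np.hypot(*d),red(r.snapshot("top")))
E
```

```text
time: 6.2
tool_pos: [526.8, 91.1, 37.5]
tcp_rot: [180.0, -0.0, 92.6]
ft_force: [-0.3, 0.4, 0.1]
finger_gap: -0.0
grip_force: 0.5
6.2 [526.81475997  91.05821671  37.49911089] [ 1.79997618e+02 -1.57528111e-02  9.26250663e+01] phi,rad 94.28114400848318 136.4389147171005 [(np.int32(178), array([370.1, 205.3]))]
```

```bash
python3 -m handwheel '[[0,0.008,0,3.35],[0,0.008,0,3.35],[0,0.008,0,3.35],[0,0.008,0,3.35],[0,0.008,0,3.35],[0,0.008,0,3.35],[0,0.008,0,3.35],[0,0.008,0,3.35],[0,0.008,0,3.35],[0,0.008,0,3.35]]'
python3 - <<'E'
from h import *
s=r.sense();p=s["tool_pos"];c=np.array([537,-45]);d=p[:2]-c
print("phi,rad",np.degrees(np.arctan2(d[1],d[0])),np.hypot(*d))
for a,q in red(r.snapshot("top")):
    e=ray("top",q,92)[:2]-c; print(a,q,"red",np.degrees(np.arctan2(e[1],e[0])),np.hypot(*e))
E
```

```text
time: 7.25
tool_pos: [603.8, 74.2, 37.4]
tcp_rot: [-180.0, -0.0, 59.2]
ft_force: [-0.4, 0.8, 0.4]
finger_gap: -0.0
grip_force: 0.5
phi,rad 60.74041016118286 136.6150858805764
187 [369.6 223.8] red -106.80794493133286 80.78381910281352
```

```bash
python3 -m handwheel '[[0,0.008,0,3.35],[0,0.008,0,3.35],[0,0.008,0,3.35],[0,0.008,0,3.35],[0,0.008,0,3.35],[0,0.008,0,3.35],[0,0.008,0,3.35],[0,0.008,0,3.35],[0,0.008,0,3.35],[0,0.008,0,3.35]]'
python3 -m handwheel '[[0,0.008,0,3.35],[0,0.008,0,3.35],[0,0.008,0,3.35],[0,0.008,0,3.35],[0,0.006,0,2.5],[0,0.005,0,2.1],[0,0.004,0,1.7],[0,0.003,0,1.3],[0,0,0,0],[0,0,0,0]]'
python3 - <<'E'
from h import *
s=r.sense();p=s["tool_pos"];c=np.array([537,-45]);d=p[:2]-c
print("phi,rad",np.degrees(np.arctan2(d[1],d[0])),np.hypot(*d))
for a,q in red(r.snapshot("top")):
    e=ray("top",q,92)[:2]-c; print(a,q,"red",np.degrees(np.arctan2(e[1],e[0])),np.hypot(*e))
E
```

```text
time: 8.3
tool_pos: [658.7, 17.6, 37.5]
tcp_rot: [-180.0, -0.0, 25.8]
ft_force: [-0.4, 0.5, 0.4]
finger_gap: -0.2
grip_force: 0.5
time: 9.3
tool_pos: [672.6, -30.2, 37.2]
tcp_rot: [180.0, 0.0, 4.8]
ft_force: [0.0, 0.4, -0.1]
finger_gap: 0.4
grip_force: 0.0
phi,rad 6.234876833186583 136.44217309827908
```

```bash
python3 - <<'E'
from h import *
for n in("top","scene"):
    im=r.snapshot(n);u,v=proj(n,np.array([537,-45,60])).astype(int)
    cv2.imwrite(f"pics/{n}3.png",cv2.resize(im[v-75:v+75,u-100:u+100,::-1],(600,450))); print(n,u-100,v-75)
cv2.imwrite("pics/both3.png",np.hstack([cv2.resize(cv2.imread(f"pics/{n}3.png"),(400,300)) for n in("top","scene")]))
E
```

```text
top 236 141
scene 151 113
```

View pics/both3.png

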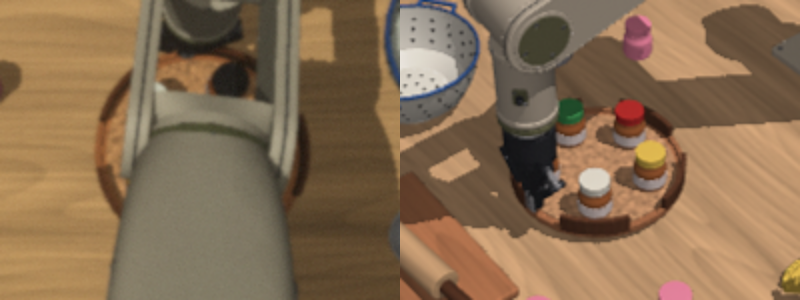

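The arm hides the table from above. In the scene half, the red lid shows clearly at crop (629,110), past the yellow jar. I measure it there.

```bash
python3 - <<'E'
from h import *
c=np.array([537,-45])
im=r.snapshot("scene")
for a,q in red(im):
  for z in (84,):
    e=ray("scene",q,z)[:2]-c; print(a,q,"red",np.degrees(np.arctan2(e[1],e[0])),np.hypot(*e),e)
print(ray("scene",(265.5,166),92)[:2]-c)
E
```

```text
137 [265.7 169.1] red -164.11315960330413 75.91215912570901 [-73.01263399 -20.78006693]
[-75.99438377 -25.6592657 ]
```

```bash
python3 -m handwheel '[[0,0.004,0,1.7],[0,0.005,0,2.1],[0,0.005,0,2.1],[0,0.005,0,2.1],[0,0.005,0,2.1],[0,0.004,0,1.7],[0,0.004,0,1.7],[0,0.003,0,1.3],[0,0,0,0],[0,0,0,0]]'
python3 - <<'E'
from h import *
c=np.array([537,-45])
s=r.sense();d=s["tool_pos"][:2]-c
print("phi,rad",np.degrees(np.arctan2(d[1],d[0])),np.hypot(*d))
im=r.snapshot("scene")
for a,q in red(im):
    e=ray("scene",q,84)[:2]-c; print(a,q,"red",np.degrees(np.arctan2(e[1],e[0])),np.hypot(*e),e)
E
```

```text
time: 10.5
tool_pos: [671.7, -65.2, 37.2]
tcp_rot: [180.0, 0.0, -10.0]
ft_force: [-0.2, -0.3, -0.4]
finger_gap: 0.0
grip_force: 0.0
phi,rad -8.51599946643582 136.16031222188883
145 [270.6 172.2] red -179.8787384805736 76.2519509543336 [-76.25178018  -0.16138048]
```

```bash
python3 -m handwheel '[[0,-0.004,0,0],[0,-0.004,0,0],[0,-0.002,0,0],[0,0,-0.005,0],[0,0,-0.01,0],[0,0,-0.02,0],[0,0,-0.03,0],[0,0,-0.03,0],[0,0,-0.03,0],[0,0,-0.03,0]]'
python3 -m handwheel '[[0,-0.03,-0.02,0],[0,-0.04,0,0],[0,-0.04,0,0],[0,-0.04,0,0],[0,-0.04,0,0],[0,-0.04,0,0],[0,-0.04,0,0],[0,-0.03,0,0],[0,0,0,0],[0,0,0,0]]'
python3 - <<'E'
from h import *
c=np.array([537,-45])
im=r.snapshot("top")
for a,q in red(im):
    e=ray("top",q,92)[:2]-c; print(a,q,"red",np.degrees(np.arctan2(e[1],e[0])),np.hypot(*e),e)
cv2.imwrite("pics/top4.png",im[:,:,::-1])
E
```

```text
time: 11.55
tool_pos: [673.7, -55.4, 194.9]
tcp_rot: [180.0, -0.1, -10.0]
ft_force: [1.2, 0.2, 0.8]
finger_gap: 0.1
grip_force: 0.0
time: 12.55
tool_pos: [725.6, 240.8, 212.9]
tcp_rot: [180.0, -0.0, -9.9]
ft_force: [0.2, -0.6, -0.3]
finger_gap: 0.1
grip_force: 0.0
234 [337.9 245.4] red 178.94521275519224 76.52337150302652 [-76.5104046    1.40867823]
```

View pics/top4.png

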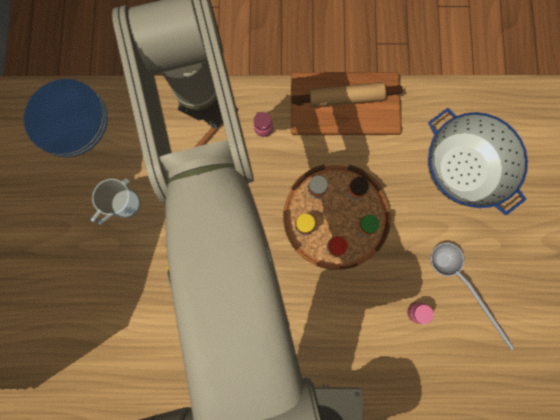

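The red lid is at (338,245), straight in front of the centre at (337,216). All five jars are standing, the hand is clear, and the bystanders in view haven't moved (the arm hides the yellow mould and part of the brush).

```bash
python3 -c "
from bench import r
print(r.hand_in())"
```

```text
the job is handed in; nothing more can be done
None
```

I pushed the turntable about 117° clockwise by its rim until the red-lidded jar stood at the very front, about 1 mm off the centre line by the last camera measurement, then took the hand clear and handed the job in at about 12.6 s; the hand-in returned no verdict.

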